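# Lock the carving sled with a ball-lock pin

## Robot

A 6-joint arm with a two-finger parallel gripper is mounted at the origin on the work surface. World frame = base frame: x ahead of the robot, y to its left, z up, the work surface at z = 0. Lengths are in m, angles in rad, forces in N, time in s.
With the tool pointing down it reaches from about 0.325 to 0.75 m from the base axis. Payload 7.6 kg.
Tool frame: the origin (TCP) lies between the finger pads; the fingertips stand 11 mm ahead of it and the grasp point (between the pads) lies 8 mm behind it; x points along the fingers, z is the direction in which the jaws open and shut, and the axes are right-handed (so a half turn about x gives the same grasp; the last joint's range is limited). The gripper opens to 85 mm and grips with 20 to 120 N. Pads are 22 mm wide; open, the fingers measure 114 mm over their backs; the gripper's body (76 mm by 85 mm) begins 54 mm behind the grasp point. The pads swing forward as they close: fully open they stand 13 mm farther back than shut.
Start: joints at [1.09, 0.052, 1.401, -0, 1.689, -0.07], TCP at [0.21, 0.481, 0.242] pointing down, gripper open.
Joint ranges: [-2.9, 2.9], [-0.91, 2.17], [0.12, 2.37], [-1.06, 4.2], [0.26, 2.73], [-2.93, 2.93]. Speed limits (rad/s): [2.57, 2.57, 3.01, 3.14, 3.14, 3.14].

## Interface

Orientations are given as a unit quaternion [w, x, y, z].
In Python, from cell import bot gives the robot as it stands.
- The arm moves only by the tool servo_tool, never from a script. Its argument "series" is a list that holds one entry, the list of rows, each a list of 7 numbers: the gripper command: -1 is shut, 1 is fully open, values between are in proportion, then the shift along the tool's x, y, z in cm, then the turn, a rotation vector about the tool's x, y, z in rad. In form: [[[hand, x, y, z, wx, wy, wz], ...]]. A call has 1 to 20 rows; each row shifts and turns the commanded pose from where the row before left it, along the tool's axes as they then stand; what a row does not reach is not made up. A row lasts 1/8 s, in which the tool goes at most 62.5 mm and 10.7 degrees, less where a joint would pass 70% of its speed; a pose out of reach is approached as far as the arm can. A call with a gripper value outside its range is refused whole. The fingers move at their own pace and stop on an object; "squeeze" is the grip in N (left out, the last holds). Time passes only in rows, so rows that do not move let the fingers close. It gives the time, the measured TCP pose, the force and the opening at its end, in the units of the state.
- bot.sense(): the state, without advancing time (a new reading comes with each control period).
- bot.camera(name): name is "scene" or "top" or "wrist"; returns a dict with "pixels" (420x560x3 uint8, red, green, blue), "range_z" (420x560 float32, m along the optical axis (not along the pixel's ray), 0 where there is no reading), "fov_y" (degrees; the focal length in pixels is half the picture's height over the tangent of half this angle, whatever the lens; pixels are square), "cx", "cy" (the principal point, pixels), "rvec" (rotation vector, rad) and "tvec" (3), from world to camera coordinates, as OpenCV has them. Camera axes: x right, y down, z forward; pixel columns grow to the right and rows downward; lengths in m; the calibration is good to about 2 mm. A picture is of the moment at which its call begins.
- bot.hand_in(): hands the job in, once; it reports no verdict.
The state is a dict: "time": time; "joint_pos": joint angles; "dq": joint speeds; "tau": joint torques, N m; "eef_pos": TCP position; "orientation": TCP orientation; "contact_force": force on the tool from outside, world axes, zero at the start; "moment": the same for the moment, N m; "gripper_width": finger opening in m.
Only numpy, scipy, OpenCV 4.12 (cv2) and the standard library are available. Lean on these libraries where they do the work, as an engineer would, in place of code of your own. Each camera call takes 0.05 s, during which the arm holds its last target.

## Task

Push the carving sled along its guides until it is fully home in the steel fork. Then take the ball-lock pin from its stand, put its nose in the fork's hole, press its green button right in so that the balls draw back, slide the pin through until its handle sits flush on the fork, and let the button spring out so that the balls lock underneath. Push firmly but do not hammer the pin down, and leave the mallet, gouge, sharpening stone and jar where they are.

Things in the scene. Friction and masses are not known exactly. Their poses are not given: they have to be found in the camera images.
- jig: fixed carving jig: plywood board 180 x 430 x 20 mm with two low guide rails (tops 38 mm above the bench) and at its +y end a steel fork: two level plates 90 x 80 mm, 12 mm thick, tops at 100 and 74 mm, joined by a wall on their +y side. Origin on the bench (z = 0), mid-width; the board runs from y = -230 to +200 mm. +y is the way the sled slides home, z up
- pin_hole (a point): mouth of the hole in the fork's upper plate, on its axis, level with the plate's top, 100 mm above the bench and 140 mm from the jig's origin along +y. Vertical round hole 20.5 mm across, 1 mm chamfer, through the upper plate, the sled's tongue and the lower plate: 38 mm from top face to the lower plate's underside, then 42 mm of free space
- sled (a joint): how far the sled has slid along the jig's +y, in m: 0 fully drawn back, 0.100 fully home against its hard stop, where the holes line up. It stays where it is left; pushing takes about 3 N plus 8 N per m/s
- tongue_hole (a point): centre, at the top face, of the 20.5 mm hole in the sled's steel tongue (50 mm wide, 12 mm thick, top 87 mm above the bench); straight below the fork's hole when the sled is home, with 1 mm gaps to the plates above and below
- push_post (a point): centre of the top of the sled's dark wooden push post, 141 mm above the bench. Post 44 mm wide (jig x), 22 mm thick (jig y), 74 mm tall above its foot; its back face, 11 mm behind this point along jig -y, is flush with the sled's back end and nothing higher than the rails is behind it. In front (+y) lies the carved panel, top 92 mm above the bench
- pin: ball-lock pin, upright, 125 mm long, about 0.25 kg. Origin on its axis at the underside (shoulder) of the black round handle, z towards the button. Handle 40 mm across, from 0 to 45 mm. Four balls 40 to 46 mm below the origin stand out to 26 mm across while the button is out, too wide for the hole; flush with the shaft when it is pressed right in
- pin_nose (a point): tip of the pin's 18 mm steel shaft, on its axis, 70 mm below the pin's origin; tapered over the last 8 mm to 9 mm across. Set down in the fork's hole (sled home, button out), the pin stands by itself on its balls, nose in the tongue, its origin 46 mm above the fork's top
- button_top (a point): centre of the top face of the pin's green button, 26 mm across, on the pin's axis; 55 mm above the pin's origin while out, 47 mm when pressed right in
- pin_button (a joint): how far the button is pressed into the handle, in m: 0 out (balls out), 0.008 right in (balls drawn in; from about 0.0055 they clear the hole). Spring of 2.4 N at first to 4.8 N right in. With the pin standing on its balls, 5 to 8 N on the button draws them in and the same push then slides the pin down; if let go half-way the balls rub and hold the pin in the hole
- stand: fixed wooden stand for the pin, 90 x 90 x 80 mm, with a 31 mm hole in its top, 80 mm above the bench; the pin hangs in it by its handle, origin level with the top. Origin under its centre
- mallet: bystander: round wooden mallet standing on its head, 225 mm tall, up to 80 mm across; origin at the centre of its underside
- gouge: bystander: wood-handled gouge lying on the bench, 230 mm long along its x, 28 mm thick; origin on the bench below the middle of the handle
- stone: bystander: grey sharpening stone 160 x 60 x 28 mm; origin under its centre
- wax_jar: bystander: jar 70 mm across, 75 mm tall; origin under its centre
Things that resemble listed ones, but are neither listed nor needed, are in the scene too. Leave any purple or turquoise look-alike of the pin alone.

How it is judged:
By the outcome, as a careful person would: the job done as asked, in the order asked, and still so for the second after the job is handed in, with the robot touching nothing.
It also fails if it takes over 67 s, if anything falls off the work surface, if the arm or the gripper's body presses on something with over 40 N, if the wrist force passes 120 N, or if a joint passes its speed limit or range.

## Working session

There is one attempt and no reset: what is moved stays moved. The work goes in short steps, Python scripts to look and compute and a tool call to move; the robot and the scene stay as the last step left them, time stands still between calls to the robot, and variables do not carry over. Pictures are saved under pics/ and viewed, and the job is handed in when it is done.

Besides the shell and the picture viewer there is one more tool, called after "Request:" as name([rows], argument=value, ...), one row to a line, values as JSON. servo_tool: Moves the arm, as the interface text tells. Its arguments: {"type":"object","properties":{"series":{"type":"array"},"squeeze":{"type":"number"}},"required":["series"]}

```bash
mkdir -p pics; ls; cat > h.py <<'E'
from cell import bot
import numpy as np, cv2, pickle
def cap(name,fn):
    c=bot.camera(name); cv2.imwrite(f'pics/{fn}.png',c['pixels'][:,:,::-1]); pickle.dump(c,open(f'pics/{fn}.pkl','wb')); return c
def load(fn): return pickle.load(open(f'pics/{fn}.pkl','rb'))
def K(c):
    f=210/np.tan(np.radians(c['fov_y'])/2); return f
def ray(c,u,v):
    f=K(c);R=cv2.Rodrigues(np.array(c['rvec'],float))[0];t=np.array(c['tvec'],float).ravel()
    d=np.array([(u-c['cx'])/f,(v-c['cy'])/f,1.]); return -R.T@t, R.T@d
def at_z(c,u,v,z):
    o,d=ray(c,u,v); return o+d*(z-o[2])/d[2]
def at_d(c,u,v):
    o,d=ray(c,u,v); return o+d*c['range_z'][int(round(v)),int(round(u))]
def proj(c,p):
    f=K(c);R=cv2.Rodrigues(np.array(c['rvec'],float))[0];q=R@np.array(p,float)+np.array(c['tvec'],float).ravel()
    return f*q[0]/q[2]+c['cx'],f*q[1]/q[2]+c['cy']
def crop(fn,u0,v0,u1,v1,s):
    im=cv2.imread(f'pics/{fn}.png')[v0:v1,u0:u1]; cv2.imwrite(f'pics/{fn}_c{u0}_{v0}.png',cv2.resize(im,None,fx=s,fy=s,interpolation=cv2.INTER_CUBIC))
E
python3 - <<'E'
from h import *
np.set_printoptions(precision=4,suppress=True)
s=bot.sense(); print(s)
for n in('scene','top','wrist'):
    c=cap(n,n+'0'); print(n,c['fov_y'],c['cx'],c['cy'],c['rvec'],c['tvec'])
E
```

```text
pics
{'time': 0.0, 'joint_pos': array([ 1.0897,  0.0528,  1.4017,  0.    ,  1.6886, -0.0703]), 'dq': array([-0.0004,  0.0008, -0.0007,  0.0015,  0.0018, -0.0005]), 'tau': array([  0.0001, -38.1663, -36.0181,  -0.0001,   0.0061,   0.    ]), 'eef_pos': array([0.2095, 0.4811, 0.2415]), 'orientation': array([ 0.591 , -0.3878,  0.5919,  0.3873]), 'contact_force': array([ 0.3522, -0.2965,  0.0294]), 'moment': array([ 0.0351, -0.0143, -0.0406]), 'gripper_width': 0.0854097013513654}
scene 57.749353000607556 284.6683294949347 205.40267168714539 [ 1.9705  1.693  -0.5521] [-0.0319 -0.3919  1.3458]
top 55.31803438368427 284.5626737578901 204.31978718300456 [ 2.1114 -2.1517  0.1532] [-0.0295  0.5569  1.032 ]
wrist 65.96070489984284 284.42370870671215 208.79923018236846 [-2.4069 -1.5769 -0.2396] [-0.5246 -0.0374  0.3795]
```

View pics/scene0.png

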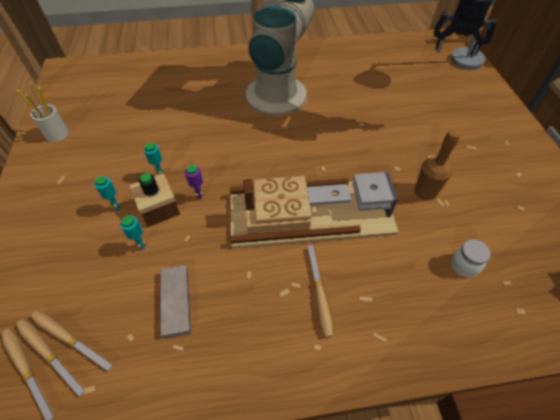

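View pics/top0.png

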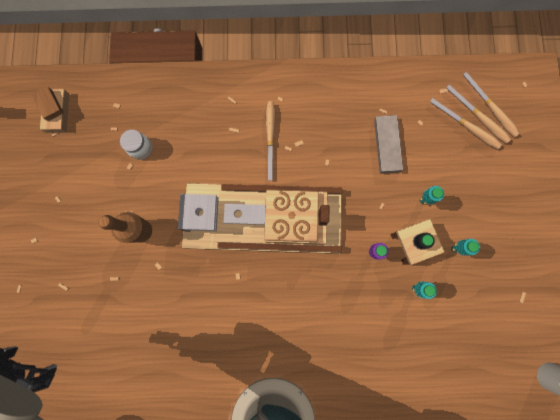

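View pics/wrist0.png

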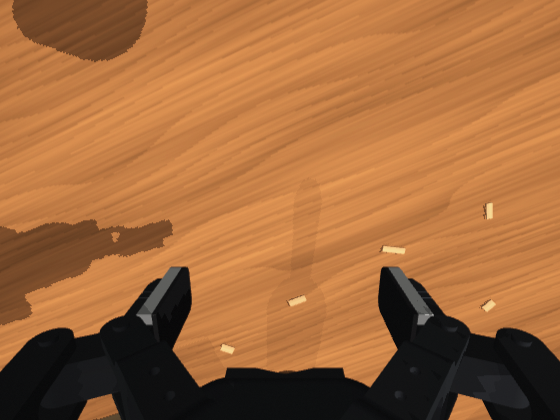

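The overview shows the jig with its fork at about (199,212) in the top view and the push post at (324,214). The real pin is in the stand at (424,241), with look-alikes around it at (378,252), (427,291), (468,248) and (433,195). I'll enlarge these.

```bash
python3 - <<'E'
from h import *
crop('top0',170,170,350,265,4.4)
crop('top0',360,175,490,305,4.5)
E
```

```text
(no output)
```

View pics/top0_c170_170.png

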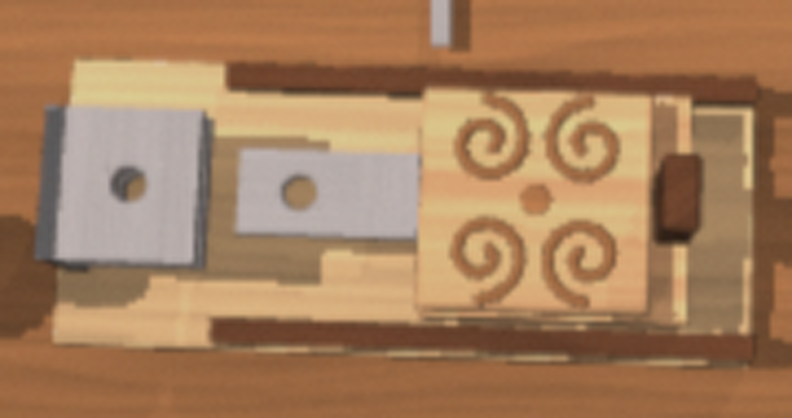

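View pics/top0_c360_175.png

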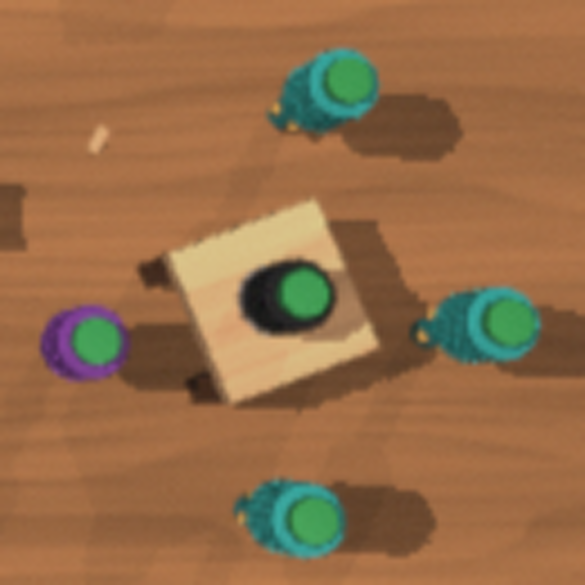

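```bash
python3 - <<'E'
from h import *
np.set_printoptions(precision=4,suppress=True)
c=load('top0')
def A(x,y): return 170+(x+.5)/4.4-.5,170+(y+.5)/4.4-.5
def B(x,y): return 360+(x+.5)/4.5-.5,175+(y+.5)/4.5-.5
print('cam',ray(c,284,204)[0])
for n,p,z in [('hole',A(127,184),.1),('tongue',A(299,192),.087),('post',A(684,196),.141),('btn',B(304,293),.135),
 ('forkTL',A(66,108),.1),('forkTR',A(208,110),.1),('forkBL',A(54,262),.1),('forkBR',A(200,266),.1),
 ('boardTL',A(77,60),.02),('boardBL',A(53,343),.02),('railBR',A(754,357),.038),('railTR',A(755,80),.038),
 ('s1',B(168,254),.08),('s2',B(314,200),.08),('s3',B(379,346),.08),('s4',B(232,404),.08),
 ('purple',B(99,340),.125),('t1',B(350,82),.125),('t2',B(510,324),.125),('t3',B(316,522),.125)]:
    print(n,np.round(p,1),at_z(c,*p,z),at_d(c,*p))
c2=load('wrist0')
R=cv2.Rodrigues(np.array(c2['rvec']))[0]; s=bot.sense()
from scipy.spatial.transform import Rotation as Ro
q=s['orientation']; RT=Ro.from_quat([q[1],q[2],q[3],q[0]]).as_matrix(); print(RT)
print('cam in tool',RT.T@(-R.T@c2['tvec']-s['eef_pos']),'\n',RT.T@R.T)
E
```

```text
cam [ 0.386  -0.0549  1.1063]
hole [198.5 211.4] [0.5334 0.1786 0.1   ] [0.5377 0.1854 0.0707]
tongue [237.6 213.2] [0.5286 0.0806 0.087 ] [0.5379 0.0895 0.0201]
post [325.1 214.2] [ 0.5146 -0.1393  0.141 ] [ 0.5148 -0.1395  0.1391]
btn [427.2 239.7] [ 0.4485 -0.383   0.135 ] [ 0.4485 -0.3832  0.1344]
forkTL [184.6 194.2] [0.5789 0.215  0.1   ] [0.5794 0.2157 0.0974]
forkTR [216.9 194.6] [0.576 0.132 0.1  ] [0.5909 0.1466 0.0212]
forkBL [181.9 229.2] [0.489 0.22  0.1  ] [0.4897 0.2221 0.0923]
forkBR [215.1 230.1] [0.485  0.1358 0.1   ] [0.4876 0.1408 0.0737]
boardTL [187.1 183.2] [0.625  0.2302 0.02  ] [ 0.6294  0.2355 -0.0001]
boardBL [181.7 247.6] [0.4471 0.2413 0.02  ] [ 0.4483  0.2473 -0.002 ]
railBR [341.  250.8] [ 0.4299 -0.187   0.038 ] [ 0.4316 -0.1922 -0.0039]
railTR [341.2 187.8] [ 0.5995 -0.1944  0.038 ] [ 0.5991 -0.1941  0.0401]
s1 [396.9 231.1] [ 0.4755 -0.3265  0.08  ] [ 0.4765 -0.3296  0.0684]
s2 [429.4 219.1] [ 0.5047 -0.4112  0.08  ] [ 0.5052 -0.4125  0.0761]
s3 [443.8 251.5] [ 0.4215 -0.4413  0.08  ] [ 0.4242 -0.4712  0.0006]
s4 [411.2 264.4] [ 0.3907 -0.357   0.08  ] [ 0.3908 -0.3586  0.0743]
purple [381.6 250.2] [ 0.4259 -0.2747  0.125 ] [ 0.426  -0.2751  0.123 ]
t1 [437.4 192.8] [ 0.5644 -0.4201  0.125 ] [ 0.564  -0.4192  0.1274]
t2 [472.9 246.6] [ 0.4304 -0.4953  0.125 ] [ 0.4303 -0.4942  0.1275]
t3 [429.8 290.6] [ 0.328  -0.3838  0.125 ] [ 0.3279 -0.3842  0.1239]
[[-0.0006 -0.9168  0.3993]
 [-0.001   0.3993  0.9168]
 [-1.      0.0001 -0.0011]]
cam in tool [-0.131   0.0775  0.0001] 
 [[ 0.0001 -0.2989  0.9543]
 [-0.0002 -0.9543 -0.2989]
 [ 1.     -0.0001 -0.0001]]
```

Request:
servo_tool([
  [[-1, 0, 0, 0, -0.179, 0, 0], [-1, 0, 0, 0, -0.179, 0, 0], [-1, 0, -2.6, -5.07, 0, 0, 0], [-1, 0, -2.6, -5.07, 0, 0, 0], [-1, 0, -2.6, -5.07, 0, 0, 0], [-1, 0, -2.6, -5.07, 0, 0, 0], [-1, 0, -2.6, -5.07, 0, 0, 0], [-1, 0, -2.6, -5.07, 0, 0, 0], [-1, 0, -2.6, -5.07, 0, 0, 0], [-1, 0, -2.6, -5.07, 0, 0, 0], [-1, 0, -2.6, -5.07, 0, 0, 0], [-1, 0, -2.6, -5.07, 0, 0, 0], [-1, 0, -2.6, -5.07, 0, 0, 0], [-1, 0, -2.6, -5.07, 0, 0, 0], [-1, 0, -2.6, -5.07, 0, 0, 0], [-1, 0, 0, 0, 0, 0, 0]],
])

```text
time: 2.15
eef_pos: [0.5125, -0.1976, 0.2401]
orientation: [0.513, -0.485, 0.515, 0.487]
contact_force: [0.3, 0.2, -0.5]
gripper_width: 0.0002
```

Request:
servo_tool([
  [[-1, 6, 0, 0, 0, 0, 0], [-1, 6, 0, 0, 0, 0, 0], [-1, 0, 0, 1.5, 0, 0, 0], [-1, 0, 0, 1, 0, 0, 0], [-1, 0, 0, 1, 0, 0, 0], [-1, 0, 0, 1, 0, 0, 0], [-1, 0, 0, 0, 0, 0, 0]],
])

```text
time: 3.02
eef_pos: [0.5152, -0.1489, 0.1233]
orientation: [0.513, -0.487, 0.512, 0.487]
contact_force: [0.5, 0.9, 0.8]
gripper_width: 0.0004
```

```bash
python3 - <<'E'
from h import *
cap('top','top1');crop('top1',170,170,370,280,4)
E
```

```text
(no output)
```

View pics/top1_c170_170.png

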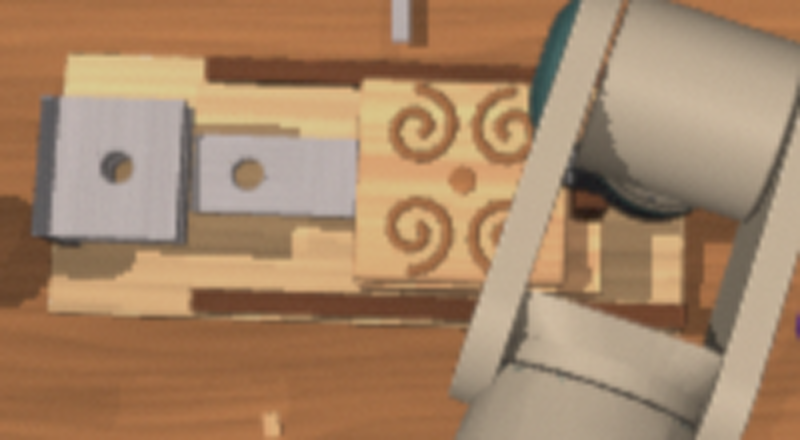

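Request:
servo_tool([
  [[-1, 0, 0, 1, 0, 0, 0], [-1, 0, 0, 1, 0, 0, 0], [-1, 0, 0, 1, 0, 0, 0], [-1, 0, 0, 1, 0, 0, 0], [-1, 0, 0, 1, 0, 0, 0], [-1, 0, 0, 1, 0, 0, 0], [-1, 0, 0, 1, 0, 0, 0], [-1, 0, 0, 0.6, 0, 0, 0], [-1, 0, 0, 0, 0, 0, 0]],
])

```text
time: 4.2
eef_pos: [0.5187, -0.0729, 0.1219]
orientation: [0.513, -0.486, 0.513, 0.487]
contact_force: [0.1, 1.5, 0.0]
gripper_width: -0.0
```

Request:
servo_tool([
  [[-1, 0, 0, 0.3, 0, 0, 0], [-1, 0, 0, 0.3, 0, 0, 0], [-1, 0, 0, 0.2, 0, 0, 0], [-1, 0, 0, 0, 0, 0, 0]],
])

```text
time: 4.7
eef_pos: [0.519, -0.0667, 0.1219]
orientation: [0.513, -0.487, 0.514, 0.486]
contact_force: [0.2, -6.9, -2.5]
gripper_width: -0.0001
```

Request:
servo_tool([
  [[-1, 0, 0, 0.2, 0, 0, 0], [-1, 0, 0, 0.2, 0, 0, 0], [-1, 0, 0, 0, 0, 0, 0]],
])

```text
time: 5.08
eef_pos: [0.5189, -0.0665, 0.122]
orientation: [0.511, -0.488, 0.516, 0.484]
contact_force: [-1.2, -24.1, -2.9]
gripper_width: -0.0002
```

```bash
python3 - <<'E'
from h import *
cap('top','top2');crop('top2',170,170,370,280,4)
E
```

```text
(no output)
```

View pics/top2_c170_170.png

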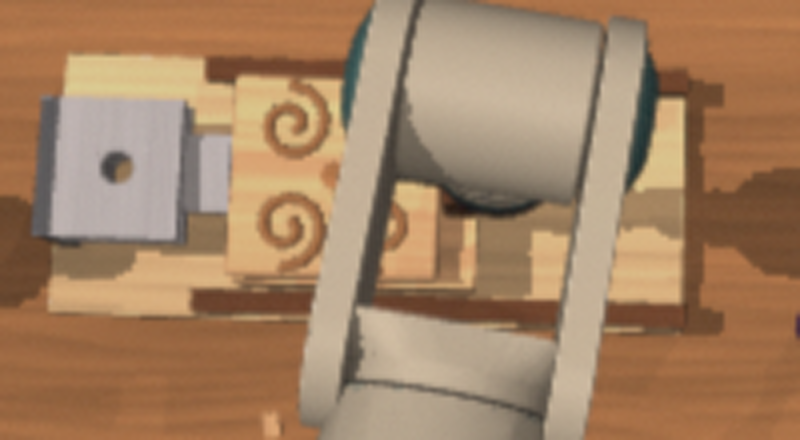

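The tongue is now under the fork, the arm stalls with 24 N at the stop, and tan shows through the hole at (199,212). The sled is home. Next is the pin.

Request:
servo_tool([
  [[-1, 0, 0, -1.5, 0, 0, 0], [-1, 0, 0, -1.4, 0, 0, 0], [-1, -6, 0, 0, 0, 0, 0], [-1, -6, 0, 0, 0, 0, 0], [0.4, 0, 1.07, -5.9, 0, 0, 0], [0.4, 0, 1.07, -5.9, 0, 0, 0], [0.4, 0, 1.07, -5.9, 0, 0, 0], [0.4, 0, 1.07, -5.9, 0, 0, 0], [0.4, 0, 1.07, -5.9, 0, 0, 0], [0.4, 0, 0, 0, 0, 0, 0], [0.4, 0, 0, 0, 0, 0, 0]],
])

```text
time: 6.5
eef_pos: [0.449, -0.3822, 0.2421]
orientation: [0.513, -0.486, 0.513, 0.487]
contact_force: [0.5, 0.7, -0.7]
gripper_width: 0.0599
```

```bash
python3 - <<'E'
from h import *
np.set_printoptions(precision=4,suppress=True)
cap('wrist','w3');c=cap('top','top3');crop('top3',170,170,370,280,4)
print(bot.sense()['joint_pos'], bot.sense()['eef_pos'], bot.sense()['orientation'])
c=load('w3'); print(proj(c,(.4485,-.383,.135)),proj(c,(.4485,-.383,.08)))
E
```

```text
[-0.7667  0.2352  1.1991  0.0006  1.7072 -2.2863] [ 0.4495 -0.3815  0.2425] [ 0.5128 -0.4871  0.5124  0.487 ]
(np.float64(282.6143060702154), np.float64(211.68814072550222)) (np.float64(282.8598647634669), np.float64(193.606302753297))
```

View pics/w3.png

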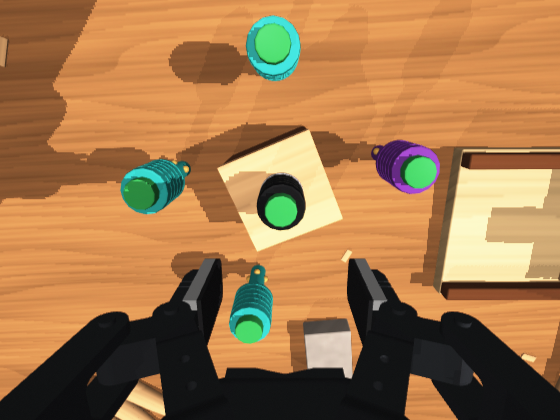

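View pics/top3_c170_170.png

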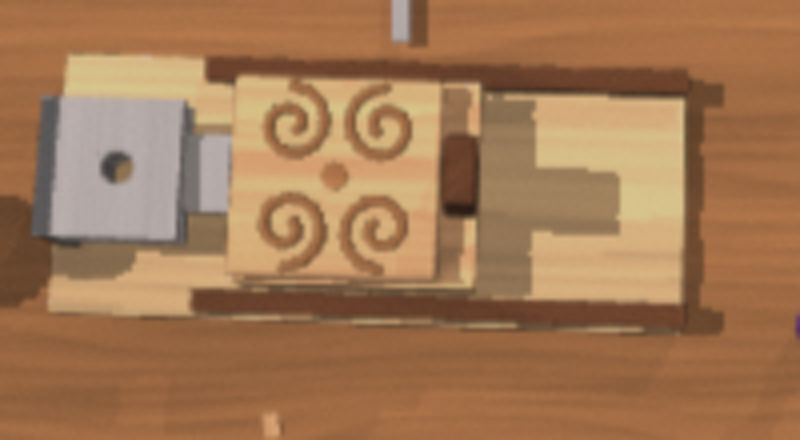

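Button at (281,211) agrees with its predicted place within 1 mm. I'm descending to grip.

Request:
servo_tool([
  [[0.4, 4.8, 0.05, -0.2, 0, 0, 0], [0.4, 4.8, 0, 0, 0, 0, 0], [0.4, 3.0, 0, 0, 0, 0, 0], [0.4, 1.8, 0, 0, 0, 0, 0], [0.4, 0, 0, 0, 0, 0, 0]],
])

```text
time: 7.22
eef_pos: [0.4484, -0.3836, 0.0976]
orientation: [0.513, -0.486, 0.513, 0.488]
contact_force: [-0.5, -0.3, 0.9]
gripper_width: 0.06
```

Request:
servo_tool([
  [[-1, 0, 0, 0, 0, 0, 0], [-1, 0, 0, 0, 0, 0, 0], [-1, 0, 0, 0, 0, 0, 0], [-1, 0, 0, 0, 0, 0, 0], [-1, 0, 0, 0, 0, 0, 0]],
], squeeze=50)

```text
time: 7.85
eef_pos: [0.4492, -0.3852, 0.1005]
orientation: [0.513, -0.488, 0.513, 0.485]
contact_force: [0.2, 0.4, 6.7]
gripper_width: 0.0389
```

```bash
python3 - <<'E'
from h import *
np.set_printoptions(precision=4,suppress=True)
cap('wrist','w4')
s=bot.sense();print(s['eef_pos'],s['gripper_width'],s['contact_force'])
E
```

```text
[ 0.4492 -0.3852  0.1005] 0.03890793579100106 [0.9719 0.096  6.7367]
```

View pics/w4.png

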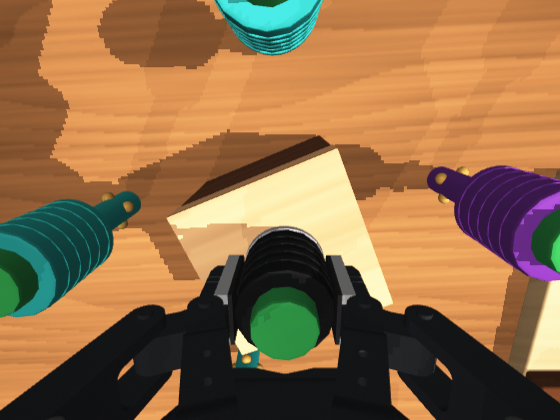

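Request:
servo_tool([
  [[-1, -3, 0, 0, 0, 0, 0], [-1, -6, 0, 0, 0, 0, 0], [-1, -6, 0, 0, 0, 0, 0], [-1, -4, 0, 0, 0, 0, 0], [-1, 0, -0.54, 5.68, 0, 0, 0], [-1, 0, -0.54, 5.68, 0, 0, 0], [-1, 0, -0.54, 5.68, 0, 0, 0], [-1, 0, -0.54, 5.68, 0, 0, 0], [-1, 0, -0.54, 5.68, 0, 0, 0], [-1, 0, -0.54, 5.68, 0, 0, 0], [-1, 0, -0.54, 5.68, 0, 0, 0], [-1, 0, -0.54, 5.68, 0, 0, 0], [-1, 0, -0.54, 5.68, 0, 0, 0], [-1, 0, -0.54, 5.68, 0, 0, 0], [-1, 0, 0, 0, 0, 0, 0], [-1, 0, 0, 0, 0, 0, 0]],
])

```text
time: 9.9
eef_pos: [0.532, 0.1796, 0.288]
orientation: [0.513, -0.487, 0.513, 0.487]
contact_force: [-0.1, -1.0, -2.7]
gripper_width: 0.0386
```

```bash
python3 - <<'E'
from h import *
np.set_printoptions(precision=4,suppress=True)
cap('wrist','w5');cap('scene','s5');cap('top','t5')
crop('s5',280,60,440,220,4)
s=bot.sense();print(s['eef_pos'],s['orientation'],s['gripper_width'],s['contact_force'])
c=load('w5'); print('hole proj',proj(c,(.5334,.1786,.1)))
p=s['eef_pos'];print('nose proj',proj(c,p-[0,0,.0905]), 'scene nose',proj(load('s5'),p-[0,0,.0905]))
E
```

```text
[0.5322 0.1786 0.2885] [ 0.5135 -0.4862  0.5134  0.4861] 0.038996684803304454 [ 0.9579 -0.0743 -2.539 ]
hole proj (np.float64(283.0864191926704), np.float64(189.05377363417122))
nose proj (np.float64(282.42498268599525), np.float64(220.00860882169368)) scene nose (np.float64(381.83846500642983), np.float64(159.05295665497897))
```

View pics/w5.png

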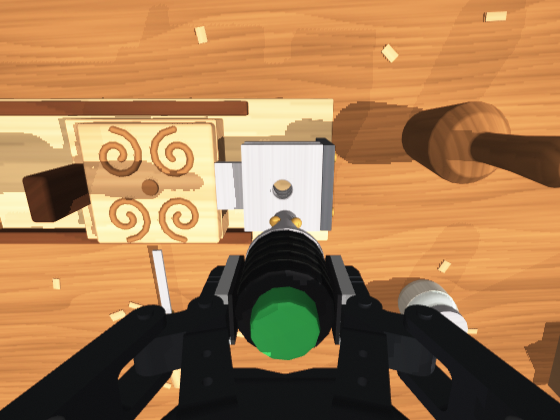

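View pics/s5_c280_60.png

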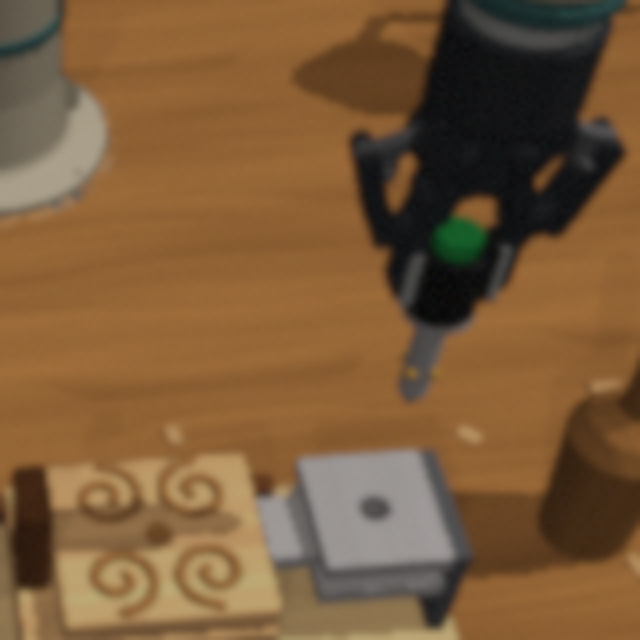

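```bash
python3 - <<'E'
from h import *
crop('w5',220,130,350,270,5)
E
```

```text
(no output)
```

View pics/w5_c220_130.png

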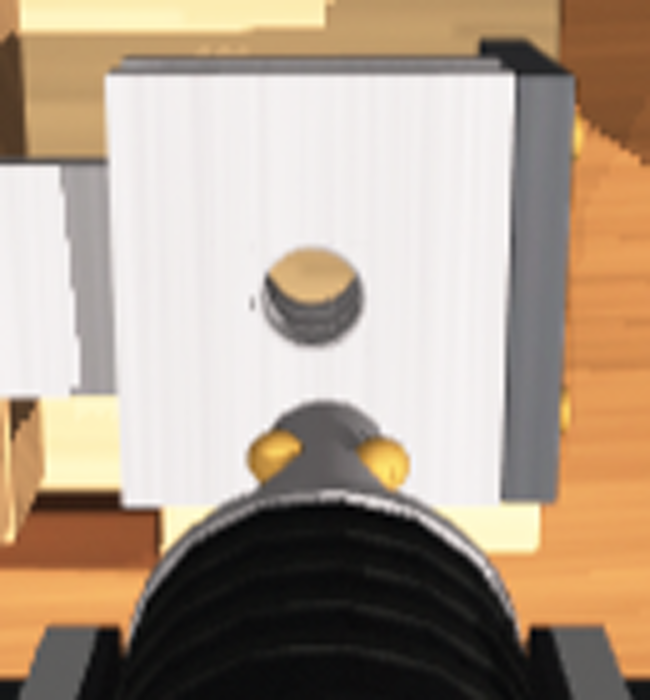

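```bash
python3 - <<'E'
from h import *
np.set_printoptions(precision=4,suppress=True)
c=load('w5')
def W(x,y): return 220+(x+.5)/5-.5,130+(y+.5)/5-.5
print('hole',at_z(c,*W(313,297),.1))
for n,x,y,h in [('shaft427',327,430,.205),('ballL',275,453,.2245),('ballR',386,464,.2245),('handL',140,600,.272),('handR',512,600,.272)]:
    print(n,at_z(c,*W(x,y),h),at_d(c,*W(x,y)))
R=cv2.Rodrigues(np.array(c['rvec']))[0];print(R.T, -R.T@c['tvec'])
print(bot.sense()['joint_pos'])
E
```

```text
hole [0.5333 0.1777 0.1   ]
shaft427 [0.5266 0.1808 0.205 ] [0.5218 0.181  0.2196]
ballL [0.5228 0.1743 0.2245] [0.522  0.1744 0.227 ]
ballR [0.5251 0.1884 0.2245] [0.5237 0.1883 0.2282]
handL [0.521  0.1624 0.272 ] [0.5211 0.1624 0.2717]
handR [0.5229 0.1993 0.272 ] [0.5251 0.1997 0.2673]
[[ 0.0527  0.9532  0.2979]
 [ 0.9986 -0.0501 -0.0162]
 [-0.0005  0.2983 -0.9545]] [0.4548 0.1843 0.4192]
[ 0.2581  0.1498  1.2052 -0.0001  1.7865 -1.2582]
```

Request:
servo_tool([
  [[-1, 3, -0.1, -0.3, 0, 0, 0], [-1, 4, 0, 0, 0, 0, 0], [-1, 2, 0, 0, 0, 0, 0], [-1, 0, 0, 0, 0, 0, 0]],
])

```text
time: 10.55
eef_pos: [0.5323, 0.1756, 0.1967]
orientation: [0.512, -0.486, 0.514, 0.487]
contact_force: [-0.9, -0.1, -2.7]
gripper_width: 0.0386
```

```bash
python3 - <<'E'
from h import *
np.set_printoptions(precision=4,suppress=True)
cap('wrist','w6');cap('scene','s6')
crop('s6',320,120,440,240,5)
crop('w6',220,130,350,270,5)
s=bot.sense();print(s['eef_pos'],s['contact_force'])
E
```

```text
[0.5335 0.1762 0.1997] [ 1.3106 -0.3606 -1.9044]
```

View pics/w6_c220_130.png

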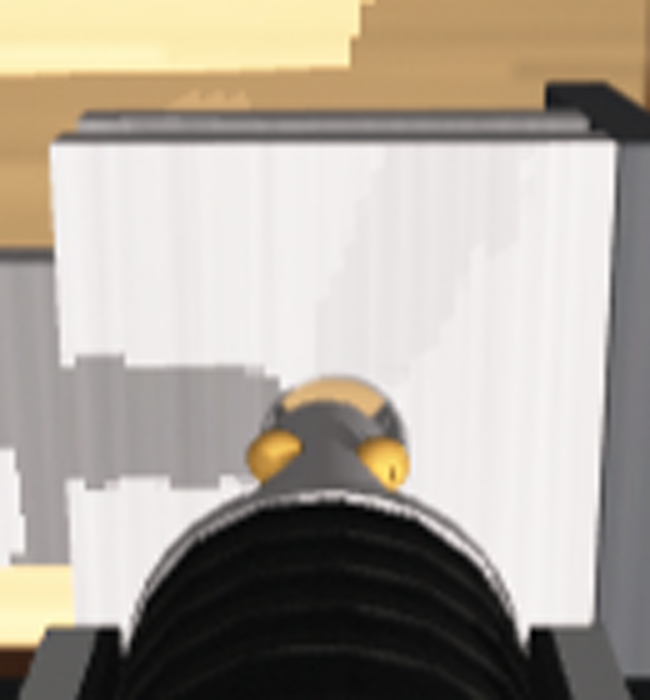

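View pics/s6_c320_120.png

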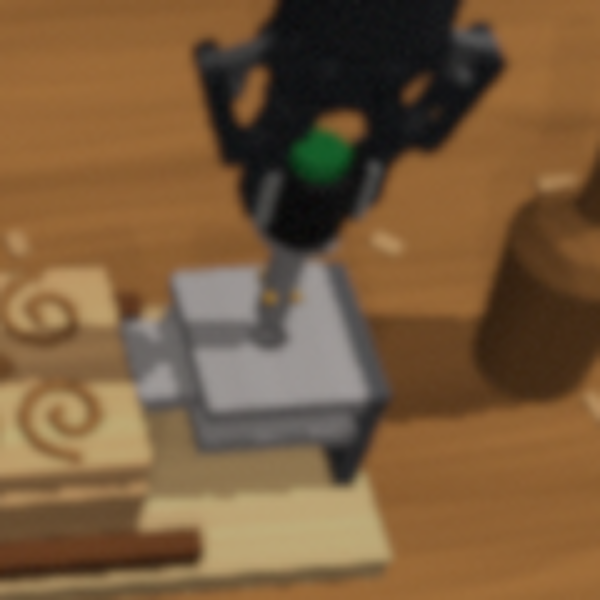

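Request:
servo_tool([
  [[-1, 0.5, 0.1, 0.12, 0, 0, 0], [-1, 0.5, 0, 0, 0, 0, 0], [-1, 0.5, 0, 0, 0, 0, 0], [-1, 0.4, 0, 0, 0, 0, 0], [-1, 0, 0, 0, 0, 0, 0]],
])

```text
time: 11.28
eef_pos: [0.5325, 0.1776, 0.1792]
orientation: [0.513, -0.487, 0.513, 0.486]
contact_force: [4.0, -2.2, -2.7]
gripper_width: 0.0386
```

```bash
python3 - <<'E'
from h import *
np.set_printoptions(precision=4,suppress=True)
cap('wrist','w7')
crop('w7',220,130,350,270,5)
s=bot.sense();print(s['eef_pos'],s['contact_force'],s['moment'])
E
```

```text
[0.5325 0.1777 0.1792] [ 3.7647 -1.9766 -2.6645] [-0.5247 -0.9106  0.0131]
```

View pics/w7_c220_130.png

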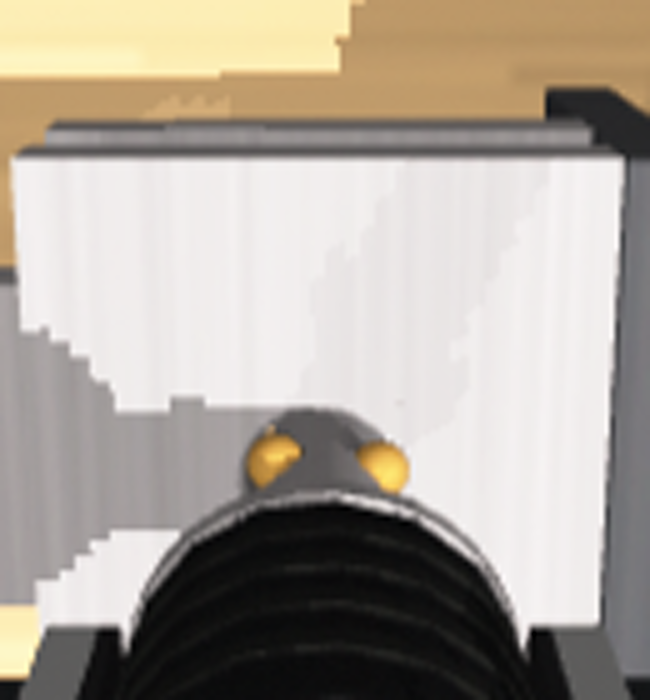

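Request:
servo_tool([
  [[-1, 0.2, -0.1, -0.06, 0, 0, 0], [-1, 0.4, 0, 0, 0, 0, 0], [-1, 0.3, 0, 0, 0, 0, 0], [-1, 0, 0, 0, 0, 0, 0]],
])

```text
time: 11.82
eef_pos: [0.5329, 0.1773, 0.1697]
orientation: [0.513, -0.486, 0.513, 0.487]
contact_force: [2.2, -0.3, -4.3]
gripper_width: 0.0391
```

Request:
servo_tool([
  [[-1, 0.2, -0.05, 0, 0, 0, 0], [-1, 0.2, 0, 0, 0, 0, 0], [-1, 0, 0, 0, 0, 0, 0]],
])

```text
time: 12.2
eef_pos: [0.5335, 0.1775, 0.1665]
orientation: [0.513, -0.487, 0.513, 0.487]
contact_force: [0.5, -0.7, -0.5]
gripper_width: 0.0383
```

```bash
python3 - <<'E'
from h import *
np.set_printoptions(precision=4,suppress=True)
cap('wrist','w8');cap('scene','s8');crop('s8',320,120,440,240,5)
crop('w8',220,130,350,270,5)
s=bot.sense();print(s['eef_pos'],s['contact_force'],s['moment'])
E
```

```text
[0.5335 0.1775 0.1665] [ 0.1971 -0.6266  0.1595] [-0.0798 -0.1038 -0.0765]
```

View pics/w8_c220_130.png

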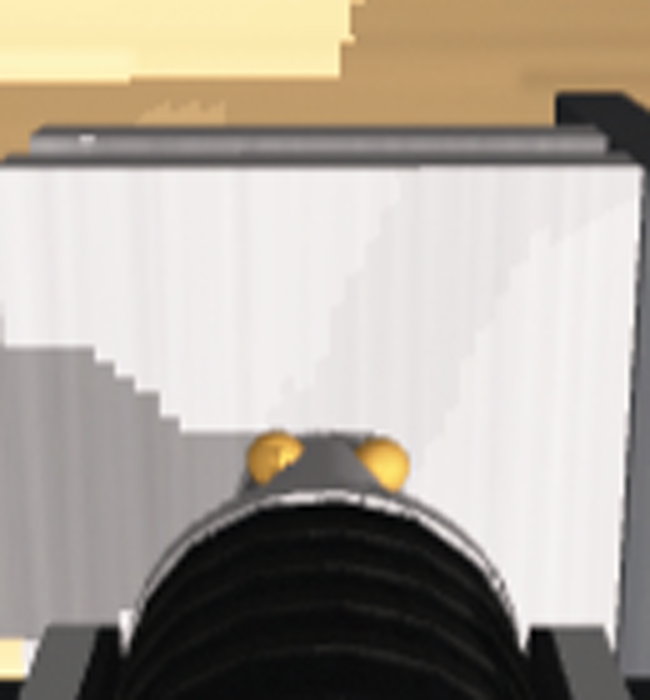

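View pics/s8_c320_120.png

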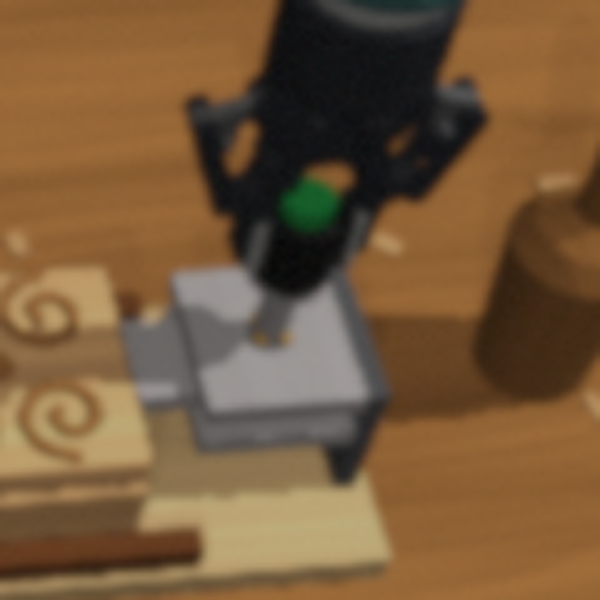

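The balls (crop (275,460) and (385,465)) have met the plate and the pin's weight has come off the wrist. I'm seating it lightly, letting go and rising.

Request:
servo_tool([
  [[-1, 0.1, 0, 0, 0, 0, 0], [-1, 0, 0, 0, 0, 0, 0], [0, 0, 0, 0, 0, 0, 0], [0.2, 0, 0, 0, 0, 0, 0], [0.4, 0, 0, 0, 0, 0, 0], [0.4, 0, 0, 0, 0, 0, 0], [0.4, -3, 0, 0, 0, 0, 0], [0.4, -5, 0, 0, 0, 0, 0], [-1, -4, 0, 0, 0, 0, 0], [-1, 0, 0, 0, 0, 0, 0], [-1, 0, 0, 0, 0, 0, 0]],
])

```text
time: 13.68
eef_pos: [0.5334, 0.1773, 0.2843]
orientation: [0.513, -0.486, 0.513, 0.487]
contact_force: [0.8, -0.8, 0.1]
gripper_width: 0.005
```

```bash
python3 - <<'E'
from h import *
np.set_printoptions(precision=4,suppress=True)
cap('wrist','w9');cap('scene','s9');cap('top','t9');crop('s9',320,120,440,240,5)
s=bot.sense();print(s['eef_pos'],s['orientation'],s['contact_force'],s['moment'],s['gripper_width'])
E
```

```text
[0.5332 0.1772 0.2836] [ 0.5122 -0.4861  0.5139  0.4871] [-0.2391 -0.2148  1.338 ] [ 0.0071 -0.022   0.0058] -7.167272807599084e-05
```

View pics/w9.png

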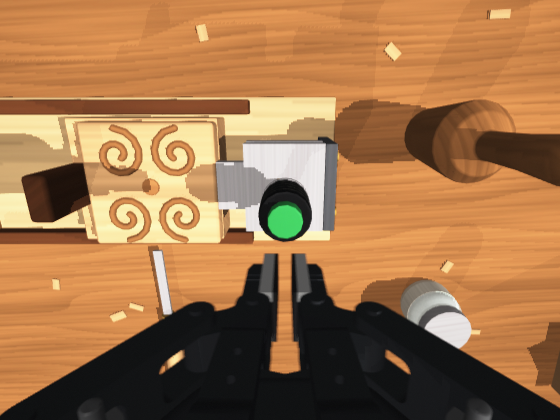

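View pics/s9_c320_120.png

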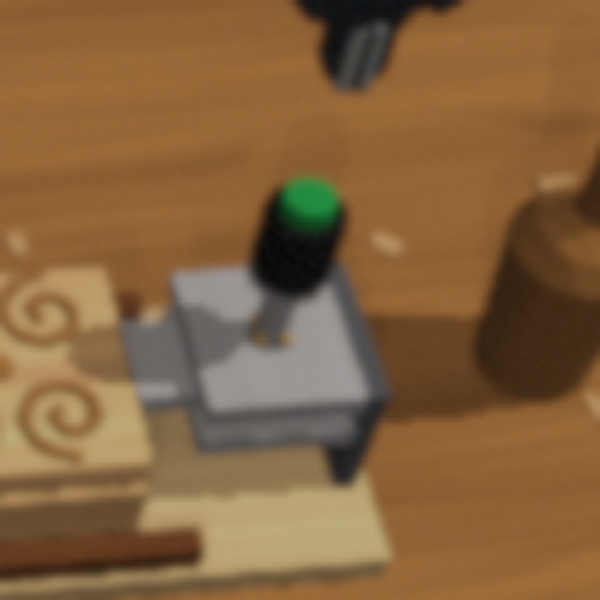

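```bash
python3 - <<'E'
from h import *
np.set_printoptions(precision=4,suppress=True)
c=load('w9'); crop('w9',230,150,340,300,5)
def fit(c,box):
    im=c['pixels'].astype(int); m=(im[...,1]>im[...,0]*1.6)&(im[...,1]>im[...,2]*1.4)&(im[...,1]>80)
    mm=np.zeros_like(m);mm[box[1]:box[3],box[0]:box[2]]=1;m&=mm.astype(bool)
    v,u=np.nonzero(m);return u.min(),u.max(),v.min(),v.max(),u.mean(),v.mean(),m.sum()
f=fit(c,(240,180,330,260));print(f,at_z(c,f[4],f[5],.201),at_d(c,f[4],f[5]))
c=load('t9');f=fit(c,(170,170,230,250));print(f, f[6] and at_z(c,f[4],f[5],.201))
E
```

```text
(np.int64(268), np.int64(302), np.int64(202), np.int64(238), np.float64(285.20734126984127), np.float64(220.49603174603175), np.int64(1008)) [0.5316 0.1784 0.201 ] [0.5315 0.1784 0.2013]
(np.int64(187), np.int64(194), np.int64(202), np.int64(211), np.float64(190.61111111111111), np.float64(205.96296296296296), np.int64(54)) [0.5317 0.1735 0.201 ]
```

View pics/w9_c230_150.png

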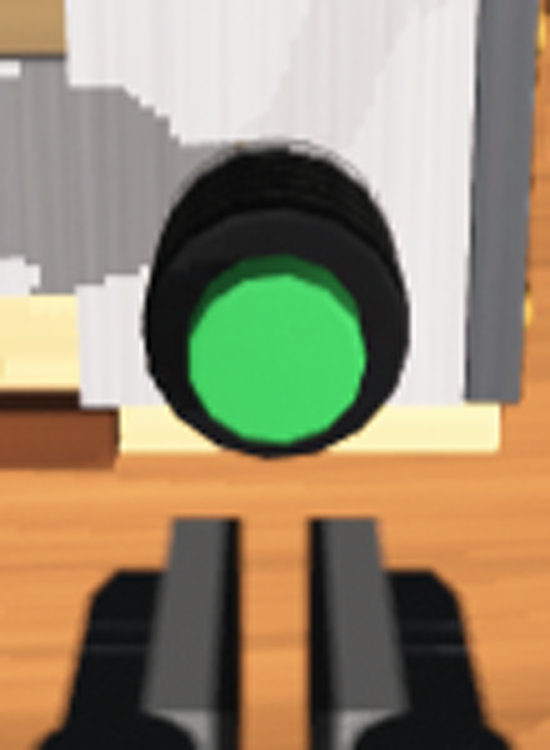

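Request:
servo_tool([
  [[-1, 4, 0.1, 0, 0, 0, 0], [-1, 2.4, 0, 0, 0, 0, 0], [-1, 0.4, 0, 0, 0, 0, 0], [-1, 0.3, 0, 0, 0, 0, 0], [-1, 0.3, 0, 0, 0, 0, 0], [-1, 0.3, 0, 0, 0, 0, 0], [-1, 0, 0, 0, 0, 0, 0]],
])

```text
time: 14.7
eef_pos: [0.5331, 0.1775, 0.2098]
orientation: [0.514, -0.487, 0.512, 0.486]
contact_force: [0.7, -0.1, 4.4]
gripper_width: 0.0002
```

Request:
servo_tool([
  [[-1, 0.2, 0, 0, 0, 0, 0], [-1, 0.2, 0, 0, 0, 0, 0], [-1, 0, 0, 0, 0, 0, 0]],
])

```text
time: 15.08
eef_pos: [0.5331, 0.1774, 0.2057]
orientation: [0.514, -0.487, 0.512, 0.486]
contact_force: [0.0, -1.0, 4.8]
gripper_width: -0.0002
```

Request:
servo_tool([
  [[-1, 0.2, 0, 0, 0, 0, 0], [-1, 0.3, 0, 0, 0, 0, 0], [-1, 0.3, 0, 0, 0, 0, 0], [-1, 0, 0, 0, 0, 0, 0]],
])

```text
time: 15.58
eef_pos: [0.5323, 0.1773, 0.1956]
orientation: [0.513, -0.486, 0.513, 0.487]
contact_force: [0.1, 0.1, -0.8]
gripper_width: -0.0004
```

```bash
python3 - <<'E'
from h import *
np.set_printoptions(precision=4,suppress=True)
cap('scene','s10');crop('s10',320,120,440,240,5)
s=bot.sense();print(s['eef_pos'],s['contact_force'])
E
```

```text
[0.5324 0.1774 0.1958] [ 0.5606 -0.0291  0.3774]
```

View pics/s10_c320_120.png

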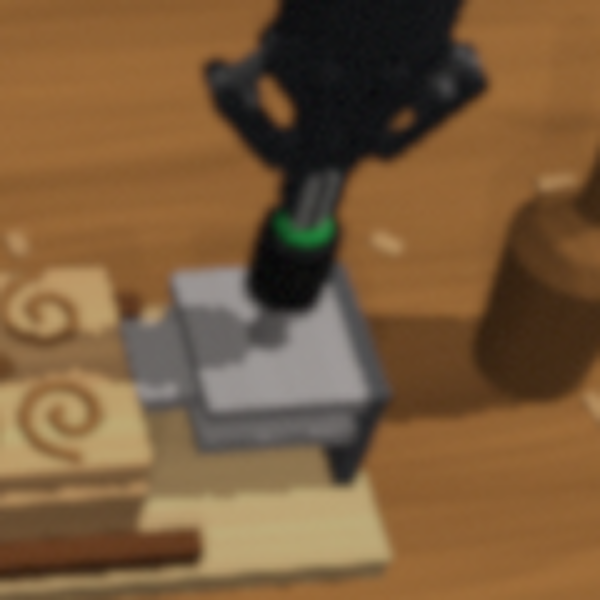

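The balls have gone into the hole and the pin is sliding down, with the button at crop (300,230) under the fingertips. I keep pressing at an even pace.

Request:
servo_tool([
  [[-1, 0.4, 0, 0, 0, 0, 0], [-1, 0.4, 0, 0, 0, 0, 0], [-1, 0.4, 0, 0, 0, 0, 0], [-1, 0.4, 0, 0, 0, 0, 0], [-1, 0.4, 0, 0, 0, 0, 0], [-1, 0.4, 0, 0, 0, 0, 0]],
])

```text
time: 16.38
eef_pos: [0.5326, 0.1774, 0.1721]
orientation: [0.513, -0.487, 0.513, 0.487]
contact_force: [-0.1, -0.0, 0.9]
gripper_width: 0.0002
```

Request:
servo_tool([
  [[-1, 0.4, 0, 0, 0, 0, 0], [-1, 0.4, 0, 0, 0, 0, 0], [-1, 0.2, 0, 0, 0, 0, 0], [-1, 0.2, 0, 0, 0, 0, 0], [-1, 0, 0, 0, 0, 0, 0]],
])

```text
time: 17.0
eef_pos: [0.5325, 0.1774, 0.1605]
orientation: [0.513, -0.487, 0.513, 0.487]
contact_force: [-1.6, 0.6, 4.5]
gripper_width: -0.0001
```

Request:
servo_tool([
  [[-1, 0.2, 0, 0, 0, 0, 0], [-1, 0.1, 0, 0, 0, 0, 0], [-1, 0, 0, 0, 0, 0, 0]],
])

```text
time: 17.38
eef_pos: [0.5326, 0.1775, 0.158]
orientation: [0.513, -0.487, 0.513, 0.487]
contact_force: [-4.5, 0.0, 7.0]
gripper_width: 0.0001
```

Request:
servo_tool([
  [[-1, 0.15, 0, 0, 0, 0, 0], [-1, 0, 0, 0, 0, 0, 0], [-1, 0, 0, 0, 0, 0, 0]],
])

```text
time: 17.75
eef_pos: [0.5328, 0.1776, 0.158]
orientation: [0.514, -0.487, 0.512, 0.486]
contact_force: [-6.6, -1.6, 14.8]
gripper_width: 0.0001
```

```bash
python3 - <<'E'
from h import *
np.set_printoptions(precision=4,suppress=True)
cap('scene','s11');crop('s11',320,120,440,240,5)
s=bot.sense();print(s['eef_pos'],s['contact_force'])
E
```

```text
[0.5328 0.1775 0.158 ] [-7.4146 -1.621  14.7689]
```

View pics/s11_c320_120.png

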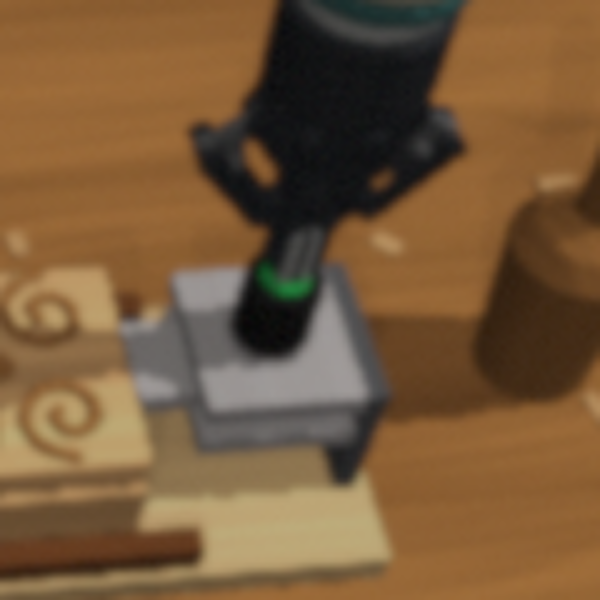

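It stops dead at TCP z = 0.158 m with 15 N, the height expected with the handle flush and the button in. I'm lifting off so that the button springs out.

Request:
servo_tool([
  [[-1, -0.3, 0, 0, 0, 0, 0], [-1, -0.5, 0, 0, 0, 0, 0], [-1, -1, 0, 0, 0, 0, 0], [-1, -5, 0, 0, 0, 0, 0], [-1, -6, 0, 0, 0, 0, 0], [-1, 0, 0, 0, 0, 0, 0], [-1, 0, 0, 0, 0, 0, 0]],
])

```text
time: 18.68
eef_pos: [0.5326, 0.1773, 0.2834]
orientation: [0.513, -0.487, 0.513, 0.487]
contact_force: [0.5, 0.3, -0.1]
gripper_width: 0.0003
```

```bash
python3 - <<'E'
from h import *
np.set_printoptions(precision=4,suppress=True)
c=cap('wrist','w12');cap('scene','s12');cap('top','t12');crop('s12',320,120,440,240,5);crop('w12',230,130,340,280,5)
s=bot.sense();print(s['eef_pos'],s['contact_force'])
im=c['pixels'].astype(int); m=(im[...,1]>im[...,0]*1.6)&(im[...,1]>im[...,2]*1.4)&(im[...,1]>150); m[:150]=0;m[280:]=0
v,u=np.nonzero(m);print(u.mean(),v.mean(),len(u))
P=np.array([at_d(c,a,b) for a,b in zip(u,v)]);print(np.median(P,0),P[:,2].min(),P[:,2].max())
# handle top ring heights
for dv in range(-40,30,4):
    print(dv,at_d(c,u.mean(),v.mean()+dv),c['pixels'][int(round(v.mean()+dv)),int(round(u.mean()))])
E
```

```text
[0.5322 0.1772 0.282 ] [-0.1938 -0.2494 -0.2925]
283.29704510108866 204.67029548989115 643
[0.5328 0.1769 0.1544] 0.15186598198985257 0.4145004805092844
-40 [0.5085 0.178  0.0992] [227 221 221]
-36 [0.5123 0.1778 0.1003] [162 156 157]
-32 [0.513  0.1778 0.1169] [15 14 15]
-28 [0.5131 0.1779 0.1348] [19 20 19]
-24 [0.5145 0.1778 0.1449] [34 33 34]
-20 [0.5181 0.1776 0.144 ] [29 29 30]
-16 [0.5207 0.1775 0.1481] [23 71 33]
-12 [0.5225 0.1774 0.1543] [ 72 215 105]
-8 [0.5258 0.1772 0.155 ] [ 70 213 102]
-4 [0.5294 0.177  0.1545] [ 69 213 102]
0 [0.5328 0.1769 0.1548] [ 69 211 101]
4 [0.5366 0.1767 0.1539] [ 68 211 101]
8 [0.5397 0.1765 0.155 ] [ 68 210 101]
12 [0.5433 0.1763 0.155 ] [ 68 210 101]
16 [0.5507 0.1759 0.144 ] [26 26 28]
20 [0.5709 0.1746 0.0992] [232 229 229]
24 [0.5754 0.1744 0.0992] [232 229 229]
28 [0.6109 0.1722 0.0205] [251 245 194]
```

View pics/w12_c230_130.png

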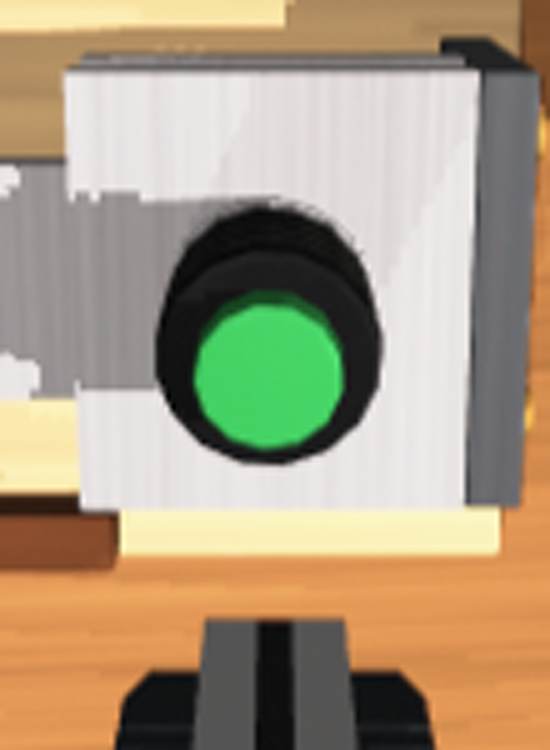

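View pics/s12_c320_120.png

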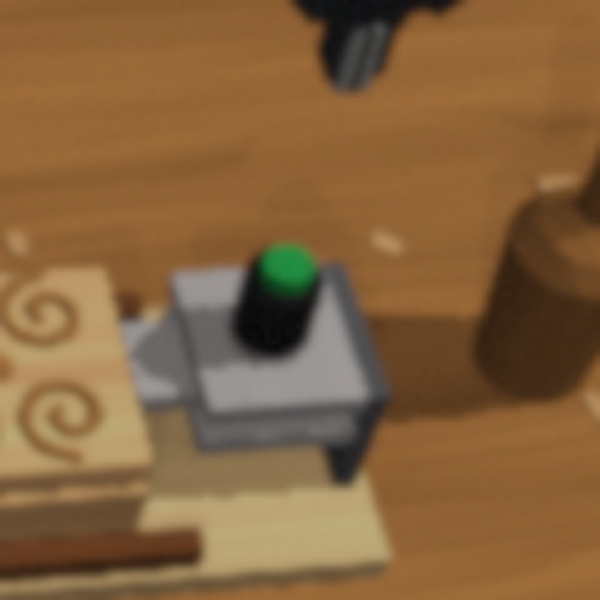

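View pics/t12.png

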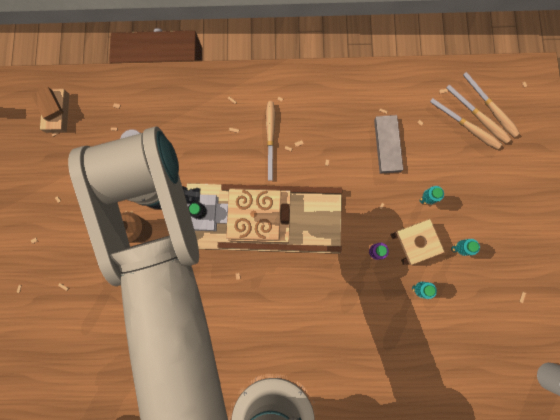

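The button top is at z = 0.155 m and the handle rim at about 0.144 m, so the pin is flush with the button out. The bystanders are where they were: gouge (270,140), stone (389,143), mallet (130,228). I'm handing in.

```bash
python3 -c "
from cell import bot
print(bot.hand_in())"
```

```text
the job is handed in; nothing more can be done
None
```

I pushed the sled home and fitted the ball-lock pin through the fork. The job is handed in after about 19 s of the 67 s allowed, with no verdict reported.

- **Sled:** I pushed it by its post until it stopped, with about 24 N and no further movement. The fork hole showed clear through afterwards.
- **Pin:** I took it from the stand and stood it on its balls in the fork hole. I then pressed the button with the shut fingertips and slid the pin down steadily, with readings up to about 15 N. It stopped at the height expected for a flush handle.
- **Last checks:** After lifting off, the depth image put the button top at 0.155 m, as expected for a flush pin with its button out. The handle rim read 0.144 to 0.145 m, and the gripper was clear of everything. The gouge, stone and look-alike pins had not moved. The mallet and jar, partly hidden by the arm in the last top view, looked unmoved as far as they could be seen.
- **Disagreements and limits:** The pin sat about 2 to 3 mm off the tool axis in the wrist image, which I corrected before inserting it. The balls under the lower plate can't be seen; that they locked is inferred from the button's height. I did not tug the pin to test it.

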